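# Serve three dogs their chew bones by size

## Task

Give the three dogs their chew bones, biggest dog first: lay the longest bone in the widest upright steel bowl, then the middle-sized bone in the middle-sized bowl, then the shortest bone in the smallest upright bowl, each flat on the bowl's floor near its middle and let go. Set them down gently instead of dropping them, and keep the bowls standing where they are. Leave the chew ring, the straight chew stick, the whistle and the upside-down bowl alone.

Things in the scene. Friction and masses are not known exactly. Their poses are not given: they have to be found in the camera images.
- bone_large_center (a point): the longest of three cream-coloured hard chew bones, each lying flat with two round knuckles at either end; 140 mm long, 60 mm wide over the knuckles, 32 mm high; the straight square shaft between the knuckles is 22 mm wide and high and 76 mm long in the clear; about 120 g. This point is its centre, half-way up (16 mm above what it lies on); x runs along the bone, z up
- bone_medium_center (a point): the middle-sized of three cream-coloured hard chew bones, each lying flat with two round knuckles at either end; 106 mm long, 48 mm wide over the knuckles, 26 mm high; the straight square shaft between the knuckles is 18 mm wide and high and 54 mm long in the clear; about 70 g. This point is its centre, half-way up (13 mm above what it lies on); x runs along the bone, z up
- bone_small_center (a point): the shortest of three cream-coloured hard chew bones, each lying flat with two round knuckles at either end; 78 mm long, 38 mm wide over the knuckles, 20 mm high; the straight square shaft between the knuckles is 14 mm wide and high and 38 mm long in the clear; about 40 g. This point is its centre, half-way up (10 mm above what it lies on); x runs along the bone, z up
- bowl_large: the widest of three open stainless steel dog bowls standing upright and loose on the bench; 180 mm across the rim, 164 mm across the foot, 50 mm high; flat inner floor 158 mm across, 4 mm above the bench; wall 3 mm. Origin at the centre of its underside, z up
- bowl_medium: the middle-sized of three open stainless steel dog bowls standing upright and loose on the bench; 152 mm across the rim, 136 mm across the foot, 45 mm high; flat inner floor 130 mm across, 4 mm above the bench; wall 3 mm. Origin at the centre of its underside, z up
- bowl_small: the smallest of three open stainless steel dog bowls standing upright and loose on the bench; 124 mm across the rim, 112 mm across the foot, 40 mm high; flat inner floor 106 mm across, 4 mm above the bench; wall 3 mm. Origin at the centre of its underside, z up
- chew_ring: cream-coloured chew ring lying flat among the bones, 84 mm across, 18 mm high, not a bone; origin at the centre of its underside
- chew_stick: plain straight cream-coloured chew stick without knuckles, 120 x 20 x 20 mm, lying among the bones, not a bone; origin at the centre of its underside, x along it
- upturned_bowl: stainless steel pet bowl lying upside down to one side, not in use, 120 mm across, 45 mm high; origin at the centre of its lower face
- whistle: yellow plastic dog whistle, 54 mm long, 24 mm high, lying to the other side; origin at the middle of its round end, on the bench, x towards the mouthpiece
Things that resemble listed ones, but are neither listed nor needed, are in the scene too. What is shaped like the part that bears bone_medium_center but black or pink is not meant. What is shaped like the part that bears bone_large_center but blue or red is not meant.

How it is judged:
By the outcome, as a careful person would: the job done as asked, in the order asked, and still so for the second after the job is handed in, with the robot touching nothing.
It also fails if it takes over 88 s, if anything falls off the work surface, if the arm or the gripper's body presses on something with over 40 N, if the wrist force passes 120 N, or if a joint passes its speed limit or range.

## Robot

A 6-joint arm with a two-finger parallel gripper is mounted at the origin on the work surface. World frame = base frame: x ahead of the robot, y to its left, z up, the work surface at z = 0. Lengths are in m, angles in rad, forces in N, time in s.
With the tool pointing down it reaches from about 0.375 to 0.75 m from the base axis. Payload 9 kg.
Tool frame: the origin (TCP) lies on the centre line of the jaws, within the pads' length; the fingertips stand 17 mm ahead of it and the grasp point (between the pads) lies 2 mm behind it; z points along the fingers, y is the line along which they close (so a half turn about z gives the same grasp; the last joint's range is limited). The gripper opens to 85 mm and grips with 20 to 120 N. Pads are 22 mm wide; open, the fingers measure 114 mm over their backs; the gripper's body (76 mm by 85 mm) begins 54 mm behind the grasp point. The pads swing forward as they close: fully open they stand 13 mm farther back than shut.
Start: joints at [-1.335, 0.104, 0.097, 1.564, 0, 1.353], TCP at [0.263, -0.539, 0.248] pointing down, gripper open.
Joint ranges: [-2.99, 2.99], [-0.84, 1.86], [-1.1, 1.16], [-1.84, 2.11], [-1.51, 1.56], [-3.14, 3.14]. Speed limits (rad/s): [2.22, 2.22, 2.57, 3.14, 3.14, 3.14].

## Interface

Orientations are given as a rotation vector (axis times angle).
In Python, from cell import env, optics, finish_job gives the robot as it stands.
- The arm moves only by the tool carry_out, never from a script. Its argument "moves" is a list of rows, each an object of numbers: "tx", "ty", "tz": the shift along the tool's x, y, z in units of 30 mm (1.0 is 30 mm); "wx", "wy", "wz": the turn, a rotation vector about the tool's x, y, z in units of 8 degrees (1.0 is 8 degrees). A call has 1 to 5 rows; each row shifts and turns the commanded pose from where the row before left it, along the tool's axes as they then stand; what a row does not reach is not made up. A row lasts 1/10 s, in which the tool goes at most 50 mm and 8.59 degrees, less where a joint would pass 70% of its speed; a pose out of reach is approached as far as the arm can. A call is refused whole if a number of a shift passes 1 or a number of a turn 1, either way. A call with a gripper value outside its range is refused whole. "fingers" is the opening, from -1 (shut) to 1 (fully open), so that 0 is half open, set as the call begins (left out, the last holds). The fingers move at their own pace and stop on an object; the grip force is fixed at half the most. Time passes only in rows, so rows that do not move let the fingers close. It gives the time, the measured TCP pose, the force, the opening and the grip force at its end, in the units of the state.
- env.state(): the state, without advancing time (a new reading comes with each control period).
- optics.snapshot(name): name is "scene" or "top" or "wrist"; returns the picture (420x560x3 uint8, red, green, blue); there is no depth.
- optics.camera_params(name): a dict with "mtx" (3x3 intrinsics, pixels), "rvec" (rotation vector, rad) and "tvec" (3), from world to camera coordinates, as OpenCV has them; the wrist camera has in their place "mount" (4x4, takes a point from camera to tool coordinates, whose origin is the TCP and whose axes are the flange's). Camera axes: x right, y down, z forward; pixel columns grow to the right and rows downward; lengths in m; the calibration is good to about 2 mm. A picture is of the moment at which its call begins: read the wrist's pose just before it. camera_params takes no time and is no camera call.
- finish_job(): hands the job in; it is judged then, once.
The state is a dict: "t": time; "joints": joint angles; "joint_vel": joint speeds; "effort": joint torques, N m; "tcp_pos": TCP position; "orientation": TCP orientation; "force": force on the tool from outside, world axes, zero at the start; "moment": the same for the moment, N m; "grip_width": finger opening in m; "finger_force": force on a finger pad.
Only numpy, scipy, OpenCV 4.12 (cv2) and the standard library are available. Lean on these libraries where they do the work, as an engineer would, in place of code of your own. Each camera call takes 0.05 s, during which the arm holds its last target. There are 200 camera calls.

## Working session

There is one attempt and no reset: what is moved stays moved. The work goes in short steps, Python scripts to look and compute and a tool call to move; the robot and the scene stay as the last step left them, time stands still between calls to the robot, and variables do not carry over. Pictures are saved under pics/ and viewed, at most 14 in all, crops included, and the job is handed in when it is done.

Besides the shell and the picture viewer there is one more tool, called after "Call:" by a JSON object that holds its "method" and its "body", one argument or row to a line. carry_out: Moves the arm, as the interface text tells. Its arguments: {"type":"object","properties":{"moves":{"type":"array"},"fingers":{"type":"number"}},"required":["moves"]}

```bash
ls; mkdir -p pics; python3 - <<'E'
from cell import env, optics
import cv2
for n in("top","scene"):
    cv2.imwrite(f"pics/{n}0.png",optics.snapshot(n)[:,:,::-1]); print(n,optics.camera_params(n))
print(optics.camera_params("wrist")); print(env.state())
E
```

```text
pics
top {'mtx': array([[427.49313896,   0.        , 284.72651512],
       [  0.        , 427.49313896, 210.96730779],
       [  0.        ,   0.        ,   1.        ]]), 'rvec': array([ 2.15592317, -2.14877112,  0.09633271]), 'tvec': array([-0.02424599,  0.46200302,  1.31173247])}
scene {'mtx': array([[381.28810797,   0.        , 275.83390142],
       [  0.        , 381.28810797, 211.80835114],
       [  0.        ,   0.        ,   1.        ]]), 'rvec': array([ 1.11757609,  2.21943272, -1.12743449]), 'tvec': array([ 0.27878415, -0.15955398,  1.26858204])}
{'mtx': array([[364.27444257,   0.        , 277.02246674],
       [  0.        , 364.27444257, 208.99018424],
       [  0.        ,   0.        ,   1.        ]]), 'mount': array([[-2.55385136e-04, -9.48845655e-01, -3.15740173e-01,
         8.15908421e-02],
       [ 9.99999953e-01, -2.96773736e-04,  8.30028896e-05,
         2.77370901e-04],
       [-1.72460322e-04, -3.15740137e-01,  9.48845686e-01,
        -1.26187359e-01],
       [ 0.00000000e+00,  0.00000000e+00,  0.00000000e+00,
         1.00000000e+00]])}
{'t': 0.1, 'joints': array([-1.33468862e+00,  1.04617146e-01,  9.65299581e-02,  1.56387881e+00,
        5.87526953e-06,  1.35311853e+00]), 'joint_vel': array([-0.00065044, -0.00167161,  0.00319218, -0.0001713 ,  0.00033603,
       -0.00132922]), 'effort': array([ 6.51204857e-03, -5.58208144e+01,  5.04718745e+01,  1.31713366e-02,
       -2.32788916e-04, -2.81817330e-05]), 'tcp_pos': array([ 0.26297891, -0.53899214,  0.2476038 ]), 'orientation': array([-3.05993418e+00, -7.06441297e-01,  7.69921252e-06]), 'force': array([-3.85528341e-01,  9.96027892e-01,  1.40834539e-04]), 'moment': array([-0.02697853,  0.01928704,  0.04304685]), 'finger_force': 0.0, 'grip_width': 0.08529704999988777}
```

View pics/top0.png

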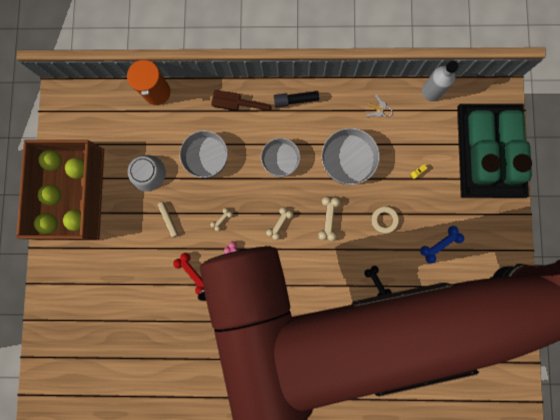

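View pics/scene0.png

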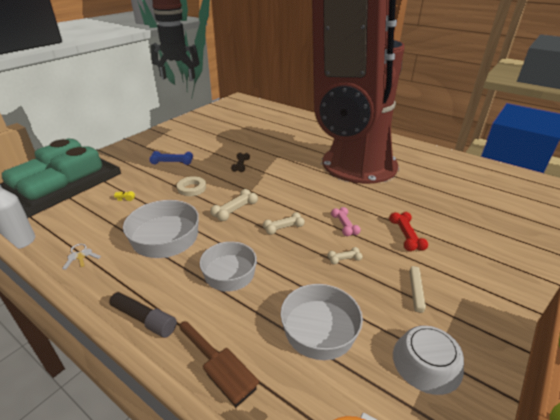

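Top-view candidates:
- **Cream bones:** large (330,218), medium (281,222), small (222,219).
- **Not meant:** stick (167,218), ring (385,220), and the red (190,273), blue (442,245), pink (232,248) and black (377,282) bones.
- **Upright bowls:** large (351,156), medium (205,155), small (281,157). The upturned bowl is at (146,173).

Next I'll segment and measure them.

```bash
cat > h.py <<'E'
import numpy as np, cv2
from scipy.spatial.transform import Rotation as Rot
from cell import env, optics
def cam(name):
    p=optics.camera_params(name)
    if name=="wrist":
        s=env.state(); R=Rot.from_rotvec(s["orientation"]).as_matrix(); M=p["mount"]
        return p["mtx"],R@M[:3,:3],R@M[:3,3]+s["tcp_pos"]
    R=cv2.Rodrigues(p["rvec"])[0]; return p["mtx"],R.T,-R.T@p["tvec"]
def ray(c,px,z):
    K,R,o=c; px=np.atleast_2d(px).astype(float)
    d=np.c_[px,np.ones(len(px))]@np.linalg.inv(K).T@R.T
    return o+d*((z-o[2])/d[:,2])[:,None]
def proj(c,P):
    K,R,o=c; q=(np.atleast_2d(P)-o)@R@K.T; return q[:,:2]/q[:,2:]
def cream(img):
    b=cv2.cvtColor(img,cv2.COLOR_RGB2HSV); return b
def blob(mask,seed):
    n,l=cv2.connectedComponents(mask.astype(np.uint8)); k=l[seed[1],seed[0]]
    if k==0:
        ys,xs=np.nonzero(mask); i=np.argmin((xs-seed[0])**2+(ys-seed[1])**2); k=l[ys[i],xs[i]]
    return l==k
def axis(c,m,z):
    ys,xs=np.nonzero(m); P=ray(c,np.c_[xs,ys],z)[:,:2]
    r=cv2.minAreaRect(P.astype(np.float32)*1000); u=np.linalg.svd(P-P.mean(0),full_matrices=False)[2][0]
    q=(P-P.mean(0))@u; return (np.array(r[0])/1000).round(4),P.mean(0).round(4),np.degrees(np.arctan2(u[1],u[0])).round(1),np.ptp(q).round(4),np.array(r[1]).round(0)
def rel(target,yaw=None,s=None):
    """shift in tool axes (units of 30mm) to world target; yaw = world angle (deg) wanted for tool y, in units of 8 deg"""
    s=s or env.state(); R=Rot.from_rotvec(s["orientation"]).as_matrix()
    d=R.T@(np.array(target)-s["tcp_pos"])/.03; w=None
    if yaw is not None:
        e=np.degrees(np.arctan2(R[1,1],R[0,1])); w=(e-yaw+90)%180-90; w=round(w/8,2)
    return d.round(2),w
E
python3 - <<'E'
from h import *
img=optics.snapshot("top"); c=cam("top"); hsv=cv2.cvtColor(img,cv2.COLOR_RGB2HSV)
for p in[(330,218),(281,222),(222,219),(167,218),(340,240),(351,156),(300,190)]: print(p,img[p[1],p[0]],hsv[p[1],p[0]])
print(ray(c,[[330,218]],.016))
m=(hsv[...,2]>165)&(hsv[...,0]>14)
for s,z in[((330,218),.022),((281,222),.018),((222,219),.014)]:
    b=blob(m,s); print(b.sum(),axis(c,b,z))
# bowls: rim
g=(hsv[...,1]<45)
v=img.copy()
for s,h,D in[((351,156),.05,.18),((205,155),.045,.152),((281,157),.04,.124)]:
    b=blob(g,s).astype(np.uint8); ct=max(cv2.findContours(b,0,2)[0],key=cv2.contourArea)
    hull=cv2.convexHull(ct)[:,0]; P=ray(c,hull,h)[:,:2]
    (x,y),r=cv2.minEnclosingCircle((P*1000).astype(np.float32)); print("bowl",x,y,2*r, cv2.contourArea((P*1000).astype(np.float32))**.5*2/np.pi**.5)
v[m]=(0,255,0);v[g]=(255,0,255)
cv2.imwrite("pics/seg.png",cv2.resize(v[120:270,120:480],(800,333))[:,:,::-1])
E
```

```text
(330, 218) [193 173 137] [ 19  74 193]
(281, 222) [193 174 138] [ 20  73 193]
(222, 219) [181 163 128] [ 20  75 181]
(167, 218) [187 167 132] [ 19  75 187]
(340, 240) [160 121  81] [ 15 126 160]
(351, 156) [159 158 158] [  0   2 159]
(300, 190) [153 115  78] [ 15 125 153]
[[ 0.44126461 -0.16470106  0.016     ]]
488 (array([ 0.398 , -0.1161]), array([ 0.4126, -0.1372]), np.float64(147.5), np.float64(0.2221), array([109., 232.]))
432 (array([0.3954, 0.0276]), array([0.4013, 0.03  ]), np.float64(-64.1), np.float64(0.1744), array([ 98., 173.]))
158 (array([0.4265, 0.2256]), array([0.4387, 0.2105]), np.float64(93.6), np.float64(0.1531), array([ 61., 153.]))
bowl 632.0897216796875 -225.88172912597656 180.2980194091797 176.79351997354183
bowl 639.3214721679688 233.76937866210938 152.6403350830078 148.7394768035747
bowl 632.3811645507812 -7.348968982696533 124.99662017822266 120.77888521895359
```

View pics/seg.png

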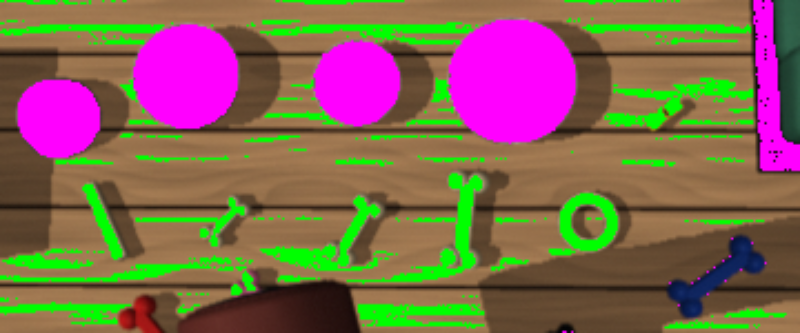

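The three bowls segment cleanly. The cream mask leaks into the wood, so I'll tighten it on saturation.

```bash
cat >> h.py <<'E'
def cmask(img):
    h=cv2.cvtColor(img,cv2.COLOR_RGB2HSV).astype(int); return (h[...,1]>40)&(h[...,1]<100)&(h[...,2]>70)&(h[...,0]>14)&(h[...,0]<28)
E
python3 - <<'E'
from h import *
img=optics.snapshot("top"); c=cam("top"); m=cmask(img); v=img.copy(); v[m]=(0,255,0)
for s,z in[((330,218),.018),((281,222),.016),((222,219),.012)]:
    b=blob(m,s); print(b.sum(),axis(c,b,z))
cv2.imwrite("pics/seg2.png",cv2.resize(np.vstack([img[180:260,140:420],v[180:260,140:420]]),(800,457),interpolation=cv2.INTER_CUBIC)[:,:,::-1])
E
```

```text
491 (array([ 0.441 , -0.1601]), array([ 0.4403, -0.1605]), np.float64(173.4), np.float64(0.137), array([ 57., 137.]))
305 (array([ 0.4244, -0.0052]), array([ 0.4246, -0.0052]), np.float64(148.8), np.float64(0.1046), array([ 46., 105.]))
181 (array([0.4368, 0.18  ]), array([0.4367, 0.1797]), np.float64(138.2), np.float64(0.0773), array([36., 77.]))
```

View pics/seg2.png

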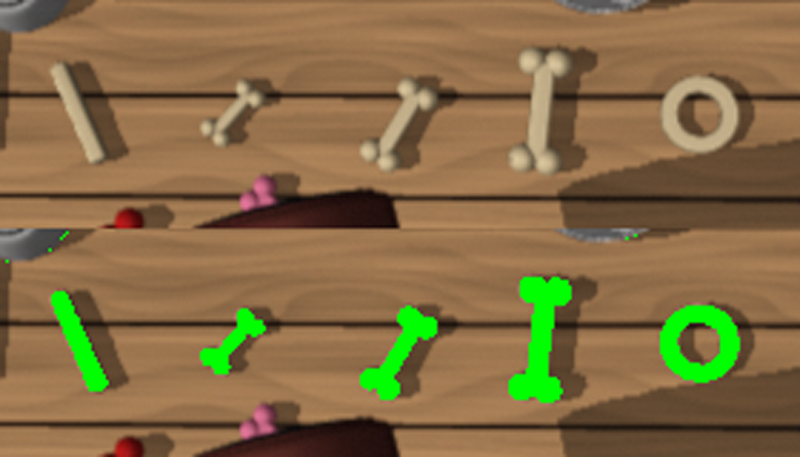

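```bash
python3 -c "
from h import *
print(rel((.4407,-.1603,.10),83.4))"
```

```text
(array([10.86, -8.75,  4.94]), np.float64(4.08))
```

Call:
{"method": "carry_out", "body": {
  "moves": [
    {"tx": 1, "ty": -0.8, "tz": 0.3},
    {"tx": 1, "ty": -0.8, "tz": 0.3},
    {"tx": 1, "ty": -0.8, "tz": 0.3},
    {"tx": 1, "ty": -0.8, "tz": 0.3},
    {"tx": 1, "ty": -0.8, "tz": 0.3}
  ]
}}

```text
schema error: expected keys tx, ty, tz, wx, wy, wz
```

Call:
{"method": "carry_out", "body": {
  "moves": [
    {"tx": 1, "ty": -0.8, "tz": 0.4},
    {"tx": 1, "ty": -0.8, "tz": 0.4},
    {"tx": 1, "ty": -0.8, "tz": 0.4},
    {"tx": 1, "ty": -0.8, "tz": 0.4},
    {"tx": 1, "ty": -0.8, "tz": 0.4}
  ]
}}

```text
schema error: expected keys tx, ty, tz, wx, wy, wz
```

Call:
{"method": "carry_out", "body": {
  "moves": [
    {"tx": 0.86, "ty": -0.75, "tz": 0.4, "wz": 0.08},
    {"wz": 1},
    {"wz": 1},
    {"wz": 1},
    {"wz": 1}
  ]
}}

```text
schema error: expected keys tx, ty, tz, wx, wy, wz
```

```bash
python3 - <<'E'
from h import *
img=optics.snapshot("wrist"); c=cam("wrist"); m=cmask(img)
T=(.4407,-.1603,.02)
p=proj(c,[T])[0]; print(p)
b=blob(m,p.astype(int)); print(b.sum(),axis(c,b,.022),env.state()["tcp_pos"],rel((.4407,-.1603,.02),83.4))
v=img.copy(); v[b]=v[b]//2+[0,120,0]
cv2.imwrite("pics/w1.png",v[:,:,::-1])
E
```

```text
[ -92.53506357 -273.90655416]
1 (array([ 0.2284, -0.494 ]), array([ 0.2284, -0.494 ]), np.float64(0.0), np.float64(0.0), array([0., 0.])) [ 0.26301016 -0.5391327   0.24794746] (array([10.86, -8.75,  7.6 ]), np.float64(4.08))
```

View pics/w1.png

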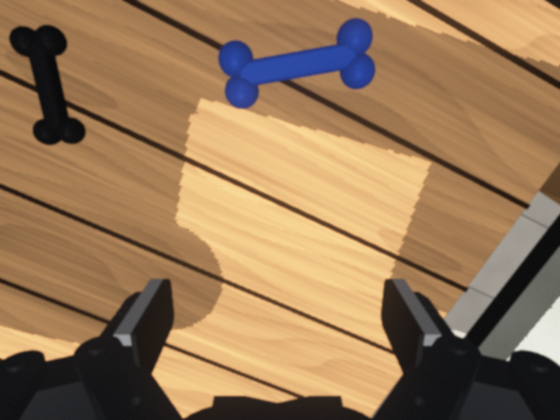

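The moves were refused because each row needs all six keys. The wrist view from the start pose shows only the blue (300,60) and black (48,85) decoys. I'll resend the moves with all six keys.

Call:
{"method": "carry_out", "body": {
  "moves": [
    {"tx": 1, "ty": -0.8, "tz": 0.3, "wx": 0, "wy": 0, "wz": 0},
    {"tx": 1, "ty": -0.8, "tz": 0.3, "wx": 0, "wy": 0, "wz": 0},
    {"tx": 1, "ty": -0.8, "tz": 0.3, "wx": 0, "wy": 0, "wz": 0},
    {"tx": 1, "ty": -0.8, "tz": 0.3, "wx": 0, "wy": 0, "wz": 0},
    {"tx": 1, "ty": -0.8, "tz": 0.3, "wx": 0, "wy": 0, "wz": 0}
  ]
}}

```text
t: 0.75
tcp_pos: [0.3456, -0.3642, 0.2029]
orientation: [3.061, 0.706, 0.0]
force: [-0.4, 0.2, 0.6]
grip_width: 0.0852
finger_force: 0.0
```

Call:
{"method": "carry_out", "body": {
  "moves": [
    {"tx": 1, "ty": -0.8, "tz": 0.4, "wx": 0, "wy": 0, "wz": 0},
    {"tx": 1, "ty": -0.8, "tz": 0.4, "wx": 0, "wy": 0, "wz": 0},
    {"tx": 1, "ty": -0.8, "tz": 0.4, "wx": 0, "wy": 0, "wz": 0},
    {"tx": 1, "ty": -0.8, "tz": 0.4, "wx": 0, "wy": 0, "wz": 0},
    {"tx": 1, "ty": -0.8, "tz": 0.4, "wx": 0, "wy": 0, "wz": 0}
  ]
}}

```text
t: 1.25
tcp_pos: [0.4279, -0.1906, 0.1429]
orientation: [3.061, 0.706, 0.0]
force: [0.6, -0.1, 0.2]
grip_width: 0.0851
finger_force: 0.0
```

Call:
{"method": "carry_out", "body": {
  "moves": [
    {"tx": 0.86, "ty": -0.75, "tz": 0.4, "wx": 0, "wy": 0, "wz": 0.08},
    {"tx": 0, "ty": 0, "tz": 0, "wx": 0, "wy": 0, "wz": 1},
    {"tx": 0, "ty": 0, "tz": 0, "wx": 0, "wy": 0, "wz": 1},
    {"tx": 0, "ty": 0, "tz": 0, "wx": 0, "wy": 0, "wz": 1},
    {"tx": 0, "ty": 0, "tz": 0, "wx": 0, "wy": 0, "wz": 1}
  ]
}}

```text
t: 1.75
tcp_pos: [0.4408, -0.1603, 0.1312]
orientation: [3.136, -0.19, -0.0]
force: [0.1, 0.4, 0.4]
grip_width: 0.0855
finger_force: 0.0
```

```bash
cat > look.py <<'E'
from h import *
import sys
name,x,y,z=sys.argv[1],*map(float,sys.argv[2:5])
img=optics.snapshot("wrist"); c=cam("wrist"); m=cmask(img)
p=proj(c,[(x,y,z)])[0]; b=blob(m,np.clip(p.astype(int),0,[559,419])); a=axis(c,b,z)
print(p,b.sum(),a,env.state()["tcp_pos"]); print("at known",rel((x,y,.022))); print("at seen",rel((*a[0],.022),a[2]+90))
v=img.copy(); v[b]=v[b]//2+np.array([0,120,0],np.uint8)
cv2.imwrite(f"pics/{name}.png",v[:,:,::-1])
E
python3 look.py w2 .4407 -.1603 .018
```

```text
[276.80261982 211.90382297] 9971 (array([ 0.4401, -0.1615]), array([ 0.4474, -0.1624]), np.float64(173.1), np.float64(0.1412), array([ 59., 141.])) [ 0.44079681 -0.16044     0.13126473]
at known (array([-0.  , -0.  ,  3.64]), None)
at seen (array([-0.02,  0.04,  3.64]), np.float64(-0.07))
```

View pics/w2.png

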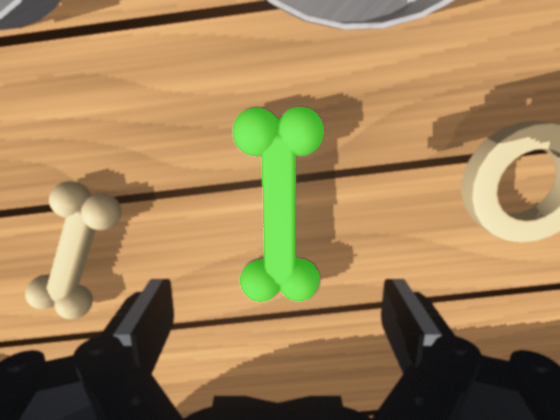

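The wrist view shows the longest cream bone at (278,205), measured 141 mm long, centred between the fingers. The medium bone (72,250) and the ring (525,185) are clear of them. I'll descend and grasp.

Call:
{"method": "carry_out", "body": {
  "moves": [
    {"tx": 0, "ty": 0, "tz": 1, "wx": 0, "wy": 0, "wz": 0},
    {"tx": 0, "ty": 0, "tz": 1, "wx": 0, "wy": 0, "wz": 0},
    {"tx": 0, "ty": 0, "tz": 0.8, "wx": 0, "wy": 0, "wz": 0},
    {"tx": 0, "ty": 0, "tz": 0.5, "wx": 0, "wy": 0, "wz": 0},
    {"tx": 0, "ty": 0, "tz": 0.35, "wx": 0, "wy": 0, "wz": 0}
  ]
}}

```text
t: 2.3
tcp_pos: [0.4402, -0.1601, 0.0205]
orientation: [-3.136, 0.178, 0.002]
force: [0.3, -0.2, -0.2]
grip_width: 0.0853
finger_force: 0.0
```

Call:
{"method": "carry_out", "body": {
  "moves": [
    {"tx": 0, "ty": 0, "tz": 0, "wx": 0, "wy": 0, "wz": 0},
    {"tx": 0, "ty": 0, "tz": 0, "wx": 0, "wy": 0, "wz": 0},
    {"tx": 0, "ty": 0, "tz": 0, "wx": 0, "wy": 0, "wz": 0},
    {"tx": 0, "ty": 0, "tz": 0, "wx": 0, "wy": 0, "wz": 0},
    {"tx": 0, "ty": 0, "tz": 0, "wx": 0, "wy": 0, "wz": 0}
  ],
  "fingers": -1
}}

```text
t: 2.8
tcp_pos: [0.4414, -0.161, 0.0228]
orientation: [3.135, -0.182, 0.002]
force: [-0.4, -0.6, 3.7]
grip_width: 0.021
finger_force: 59.1
```

Call:
{"method": "carry_out", "body": {
  "moves": [
    {"tx": 0, "ty": 0, "tz": 0, "wx": 0, "wy": 0, "wz": 0},
    {"tx": 0, "ty": 0, "tz": 0, "wx": 0, "wy": 0, "wz": 0},
    {"tx": 0, "ty": 0, "tz": 0, "wx": 0, "wy": 0, "wz": 0},
    {"tx": 0, "ty": 0, "tz": 0, "wx": 0, "wy": 0, "wz": 0},
    {"tx": 0, "ty": 0, "tz": 0, "wx": 0, "wy": 0, "wz": 0}
  ]
}}

```text
t: 3.3
tcp_pos: [0.4414, -0.161, 0.0228]
orientation: [3.135, -0.182, 0.002]
force: [-0.5, 1.6, 6.9]
grip_width: 0.021
finger_force: 59.3
```

Gripped at 21 mm on the shaft. Now I'll lift and work out the transfer.

Call:
{"method": "carry_out", "body": {
  "moves": [
    {"tx": 0, "ty": 0, "tz": -0.4, "wx": 0, "wy": 0, "wz": 0},
    {"tx": 0, "ty": 0, "tz": -0.8, "wx": 0, "wy": 0, "wz": 0},
    {"tx": 0, "ty": 0, "tz": -0.8, "wx": 0, "wy": 0, "wz": 0},
    {"tx": 0, "ty": 0, "tz": -0.8, "wx": 0, "wy": 0, "wz": 0},
    {"tx": 0, "ty": 0, "tz": -0.4, "wx": 0, "wy": 0, "wz": 0}
  ]
}}

```text
t: 3.8
tcp_pos: [0.4415, -0.1611, 0.1205]
orientation: [3.135, -0.182, 0.004]
force: [-1.0, -0.3, -1.2]
grip_width: 0.0206
finger_force: 58.8
```

```bash
python3 -c "
from h import *
print(env.state()['tcp_pos'],env.state()['grip_width'],rel((.632,-.2259,.0275)))"
```

```text
[ 0.44153564 -0.16105807  0.12051702] 0.020627686161204542 (array([6.55, 1.41, 3.12]), None)
```

Call:
{"method": "carry_out", "body": {
  "moves": [
    {"tx": 0.6, "ty": 0.1, "tz": 0, "wx": 0, "wy": 0, "wz": 0},
    {"tx": 0.9, "ty": 0.2, "tz": 0, "wx": 0, "wy": 0, "wz": 0},
    {"tx": 0.9, "ty": 0.2, "tz": 0, "wx": 0, "wy": 0, "wz": 0},
    {"tx": 0.9, "ty": 0.2, "tz": 0, "wx": 0, "wy": 0, "wz": 0},
    {"tx": 0.9, "ty": 0.2, "tz": 0, "wx": 0, "wy": 0, "wz": 0}
  ]
}}

```text
t: 4.3
tcp_pos: [0.5636, -0.2021, 0.1173]
orientation: [-3.136, 0.182, 0.001]
force: [-0.5, -0.4, 0.2]
grip_width: 0.0209
finger_force: 58.8
```

Call:
{"method": "carry_out", "body": {
  "moves": [
    {"tx": 0.9, "ty": 0.2, "tz": 0, "wx": 0, "wy": 0, "wz": 0},
    {"tx": 0.9, "ty": 0.2, "tz": 0, "wx": 0, "wy": 0, "wz": 0},
    {"tx": 0.55, "ty": 0.1, "tz": 0, "wx": 0, "wy": 0, "wz": 0},
    {"tx": 0, "ty": 0, "tz": 0, "wx": 0, "wy": 0, "wz": 0},
    {"tx": 0, "ty": 0, "tz": 0, "wx": 0, "wy": 0, "wz": 0}
  ]
}}

```text
t: 4.8
tcp_pos: [0.6306, -0.2247, 0.1171]
orientation: [-3.136, 0.182, 0.002]
force: [0.2, 1.1, -0.8]
grip_width: 0.021
finger_force: 58.8
```

```bash
python3 - <<'E'
from h import *
print(env.state()['tcp_pos'],env.state()['force'],rel((.632,-.2259,.0275)))
img=optics.snapshot("wrist"); cv2.imwrite("pics/w3.png",img[:,:,::-1])
E
```

```text
[ 0.63061627 -0.22466773  0.11711353] [ 0.23255956  1.12238037 -0.79525367] (array([0.05, 0.04, 2.99]), None)
```

View pics/w3.png

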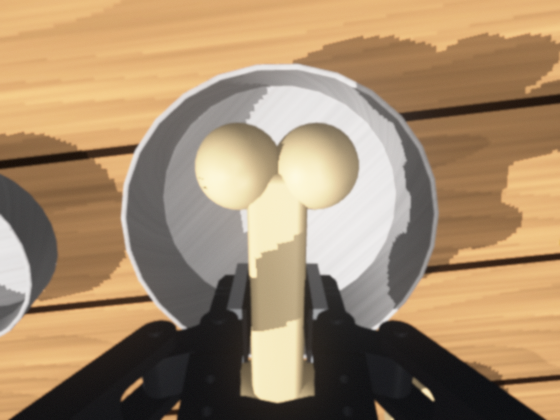

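The large bone is held over the big bowl: rim from (122,210) to (438,210), top at (280,65), bone axis near column 277, so it is centred. I'll lower it gently.

Call:
{"method": "carry_out", "body": {
  "moves": [
    {"tx": 0.05, "ty": 0.04, "tz": 0.8, "wx": 0, "wy": 0, "wz": 0},
    {"tx": 0, "ty": 0, "tz": 0.8, "wx": 0, "wy": 0, "wz": 0},
    {"tx": 0, "ty": 0, "tz": 0.7, "wx": 0, "wy": 0, "wz": 0},
    {"tx": 0, "ty": 0, "tz": 0.4, "wx": 0, "wy": 0, "wz": 0},
    {"tx": 0, "ty": 0, "tz": 0.15, "wx": 0, "wy": 0, "wz": 0}
  ]
}}

```text
t: 5.35
tcp_pos: [0.6313, -0.2257, 0.0311]
orientation: [-3.135, 0.182, 0.003]
force: [-0.4, -0.3, -0.7]
grip_width: 0.0209
finger_force: 58.8
```

Call:
{"method": "carry_out", "body": {
  "moves": [
    {"tx": 0, "ty": 0, "tz": 0.05, "wx": 0, "wy": 0, "wz": 0},
    {"tx": 0, "ty": 0, "tz": 0.05, "wx": 0, "wy": 0, "wz": 0},
    {"tx": 0, "ty": 0, "tz": 0, "wx": 0, "wy": 0, "wz": 0}
  ]
}}

```text
t: 5.65
tcp_pos: [0.633, -0.2267, 0.0303]
orientation: [3.136, -0.182, 0.002]
force: [-0.3, 0.2, -0.1]
grip_width: 0.0207
finger_force: 58.8
```

Call:
{"method": "carry_out", "body": {
  "moves": [
    {"tx": 0, "ty": 0, "tz": 0.05, "wx": 0, "wy": 0, "wz": 0},
    {"tx": 0, "ty": 0, "tz": 0, "wx": 0, "wy": 0, "wz": 0}
  ]
}}

```text
t: 5.85
tcp_pos: [0.6327, -0.2264, 0.0281]
orientation: [3.136, -0.182, 0.001]
force: [-0.2, -0.6, -0.2]
grip_width: 0.0205
finger_force: 58.8
```

Call:
{"method": "carry_out", "body": {
  "moves": [
    {"tx": 0, "ty": 0, "tz": 0.05, "wx": 0, "wy": 0, "wz": 0},
    {"tx": 0, "ty": 0, "tz": 0, "wx": 0, "wy": 0, "wz": 0}
  ]
}}

```text
t: 6.05
tcp_pos: [0.6327, -0.2265, 0.0269]
orientation: [3.136, -0.182, 0.001]
force: [-0.5, 1.3, 2.8]
grip_width: 0.0211
finger_force: 59.3
```

Contact (2.8 N). I'll release with a modest opening.

Call:
{"method": "carry_out", "body": {
  "moves": [
    {"tx": 0, "ty": 0, "tz": 0, "wx": 0, "wy": 0, "wz": 0},
    {"tx": 0, "ty": 0, "tz": 0, "wx": 0, "wy": 0, "wz": 0},
    {"tx": 0, "ty": 0, "tz": 0, "wx": 0, "wy": 0, "wz": 0},
    {"tx": 0, "ty": 0, "tz": 0, "wx": 0, "wy": 0, "wz": 0}
  ],
  "fingers": 0.1
}}

```text
t: 6.45
tcp_pos: [0.6324, -0.2263, 0.0262]
orientation: [3.136, -0.182, -0.0]
force: [-0.0, -0.6, -0.3]
grip_width: 0.0469
finger_force: 0.0
```

Call:
{"method": "carry_out", "body": {
  "moves": [
    {"tx": 0, "ty": 0, "tz": -0.3, "wx": 0, "wy": 0, "wz": 0},
    {"tx": 0, "ty": 0, "tz": -0.7, "wx": 0, "wy": 0, "wz": 0},
    {"tx": 0, "ty": 0, "tz": -1, "wx": 0, "wy": 0, "wz": 0},
    {"tx": 0, "ty": 0, "tz": -1, "wx": 0, "wy": 0, "wz": 0},
    {"tx": 0, "ty": 0, "tz": -0.7, "wx": 0, "wy": 0, "wz": 0}
  ]
}}

```text
t: 6.95
tcp_pos: [0.6331, -0.2267, 0.1406]
orientation: [3.135, -0.182, 0.004]
force: [-0.4, -0.2, 0.6]
grip_width: 0.0472
finger_force: 0.0
```

```bash
python3 - <<'E'
from h import *
img=optics.snapshot("wrist"); c=cam("wrist"); cv2.imwrite("pics/w4.png",img[:,:,::-1])
print(env.state()['tcp_pos'],env.state()['grip_width'],rel((.4245,-.0052,.13),58.8))
E
```

```text
[ 0.63432127 -0.22744157  0.14419162] 0.0469896729094692 (array([-7.81, -6.55,  0.4 ]), np.float64(3.07))
```

View pics/w4.png

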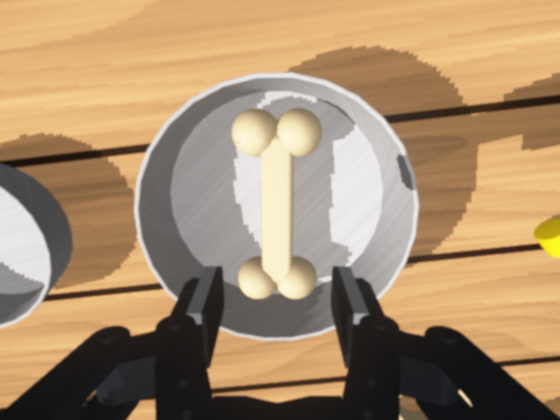

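The large bone lies flat and centred in the big bowl, with knuckles at (277,132) and (277,277) and clear floor all round. On to the medium bone.

Call:
{"method": "carry_out", "body": {
  "moves": [
    {"tx": -0.9, "ty": -0.75, "tz": 0, "wx": 0, "wy": 0, "wz": 0},
    {"tx": -1, "ty": -0.85, "tz": 0, "wx": 0, "wy": 0, "wz": 0},
    {"tx": -1, "ty": -0.85, "tz": 0, "wx": 0, "wy": 0, "wz": 0},
    {"tx": -1, "ty": -0.85, "tz": 0, "wx": 0, "wy": 0, "wz": 0},
    {"tx": -1, "ty": -0.85, "tz": 0, "wx": 0, "wy": 0, "wz": 0}
  ]
}}

```text
t: 7.5
tcp_pos: [0.4998, -0.0847, 0.1375]
orientation: [3.136, -0.182, 0.001]
force: [0.8, 0.6, 0.9]
grip_width: 0.047
finger_force: 0.0
```

Call:
{"method": "carry_out", "body": {
  "moves": [
    {"tx": -1, "ty": -0.85, "tz": 0, "wx": 0, "wy": 0, "wz": 0},
    {"tx": -1, "ty": -0.85, "tz": 0.2, "wx": 0, "wy": 0, "wz": 0},
    {"tx": -0.9, "ty": -0.7, "tz": 0.2, "wx": 0, "wy": 0, "wz": 0.07},
    {"tx": 0, "ty": 0, "tz": 0, "wx": 0, "wy": 0, "wz": 1},
    {"tx": 0, "ty": 0, "tz": 0, "wx": 0, "wy": 0, "wz": 1}
  ],
  "fingers": 1
}}

```text
t: 8.0
tcp_pos: [0.4151, -0.0211, 0.1256]
orientation: [-3.069, 0.591, -0.006]
force: [0.1, -1.6, 0.5]
grip_width: 0.0852
finger_force: 0.0
```

Call:
{"method": "carry_out", "body": {
  "moves": [
    {"tx": 0, "ty": 0, "tz": 0, "wx": 0, "wy": 0, "wz": 1},
    {"tx": 0, "ty": 0, "tz": 0, "wx": 0, "wy": 0, "wz": 0}
  ]
}}

```text
t: 8.2
tcp_pos: [0.3988, -0.0546, 0.1257]
orientation: [-3.006, 0.759, -0.013]
force: [-0.2, -0.3, 0.2]
grip_width: 0.0854
finger_force: 0.0
```

```bash
python3 look.py w5 .4245 -.0052 .015
```

```text
[205.5924577  212.56437162] 6324 (array([ 0.4259, -0.005 ]), array([ 0.4294, -0.0073]), np.float64(149.1), np.float64(0.1068), array([ 47., 107.])) [ 0.39939182 -0.05354431  0.12574575]
at known (array([-0.02, -1.67,  3.53]), None)
at seen (array([ 0.02, -1.7 ,  3.53]), np.float64(0.34))
```

View pics/w5.png

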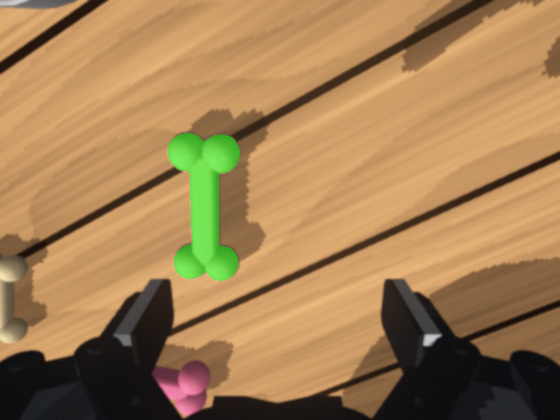

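The medium bone is at (205,205). The arm drifted sideways during the turn, so I'll check for a joint limit.

```bash
python3 -c "
from h import *
s=env.state();print(s['joints'].round(3),s['joint_vel'].round(2));R=Rot.from_rotvec(s['orientation']).as_matrix();print(R.round(3))"
```

```text
[-0.492 -0.54  -0.686  1.427  0.042  3.141] [ 0.05  0.02  0.01 -0.01  0.    0.  ]
[[ 0.882 -0.472  0.018]
 [-0.472 -0.881  0.038]
 [-0.002 -0.042 -0.999]]
```

Joint 6 is at its limit (3.14), so I'll use the equivalent half-turn grasp by rotating about -178°.

Call:
{"method": "carry_out", "body": {
  "moves": [
    {"tx": 0, "ty": 0, "tz": 0, "wx": 0, "wy": 0, "wz": -1},
    {"tx": 0, "ty": 0, "tz": 0, "wx": 0, "wy": 0, "wz": -1},
    {"tx": 0, "ty": 0, "tz": 0, "wx": 0, "wy": 0, "wz": -1},
    {"tx": 0, "ty": 0, "tz": 0, "wx": 0, "wy": 0, "wz": -1},
    {"tx": 0, "ty": 0, "tz": 0, "wx": 0, "wy": 0, "wz": -1}
  ]
}}

```text
t: 8.75
tcp_pos: [0.4, -0.0513, 0.1255]
orientation: [-3.087, -0.338, -0.034]
force: [-0.7, 0.2, 0.3]
grip_width: 0.0853
finger_force: 0.0
```

Call:
{"method": "carry_out", "body": {
  "moves": [
    {"tx": 0, "ty": 0, "tz": 0, "wx": 0, "wy": 0, "wz": -1},
    {"tx": 0, "ty": 0, "tz": 0, "wx": 0, "wy": 0, "wz": -1},
    {"tx": 0, "ty": 0, "tz": 0, "wx": 0, "wy": 0, "wz": -1},
    {"tx": 0, "ty": 0, "tz": 0, "wx": 0, "wy": 0, "wz": -1},
    {"tx": 0, "ty": 0, "tz": 0, "wx": 0, "wy": 0, "wz": -1}
  ]
}}

```text
t: 9.25
tcp_pos: [0.4, -0.0513, 0.1255]
orientation: [-2.793, -1.378, -0.051]
force: [-0.3, -0.3, -0.5]
grip_width: 0.0853
finger_force: 0.0
```

Call:
{"method": "carry_out", "body": {
  "moves": [
    {"tx": 0, "ty": 0, "tz": 0, "wx": 0, "wy": 0, "wz": -1},
    {"tx": 0, "ty": 0, "tz": 0, "wx": 0, "wy": 0, "wz": -1},
    {"tx": 0, "ty": 0, "tz": 0, "wx": 0, "wy": 0, "wz": -1},
    {"tx": 0, "ty": 0, "tz": 0, "wx": 0, "wy": 0, "wz": -1},
    {"tx": 0, "ty": 0, "tz": 0, "wx": 0, "wy": 0, "wz": -1}
  ]
}}

```text
t: 9.75
tcp_pos: [0.4, -0.0513, 0.1255]
orientation: [-2.162, -2.259, -0.062]
force: [0.2, 0.3, -0.2]
grip_width: 0.0855
finger_force: 0.0
```

Call:
{"method": "carry_out", "body": {
  "moves": [
    {"tx": 0, "ty": 0, "tz": 0, "wx": 0, "wy": 0, "wz": -1},
    {"tx": 0, "ty": 0, "tz": 0, "wx": 0, "wy": 0, "wz": -1},
    {"tx": 0, "ty": 0, "tz": 0, "wx": 0, "wy": 0, "wz": -1},
    {"tx": 0, "ty": 0, "tz": 0, "wx": 0, "wy": 0, "wz": -1},
    {"tx": 0, "ty": 0, "tz": 0, "wx": 0, "wy": 0, "wz": -1}
  ]
}}

```text
t: 10.25
tcp_pos: [0.4, -0.0513, 0.1256]
orientation: [1.264, 2.875, 0.066]
force: [1.0, -0.6, 0.7]
grip_width: 0.0854
finger_force: 0.0
```

```bash
cat >> h.py <<'E'
def pose(target,yaw):
    """full correction: shift (30mm) in tool axes and rotvec (8deg) to tool-down with tool y at yaw (deg)"""
    s=env.state(); R=Rot.from_rotvec(s["orientation"]).as_matrix(); a=np.radians(yaw); y=np.array([np.cos(a),np.sin(a),0]); z=np.array([0,0,-1.])
    G=np.c_[np.cross(y,z),y,z]; w=Rot.from_matrix(R.T@G).as_rotvec()
    print("shift",(R.T@(np.array(target)-s["tcp_pos"])/.03).round(2),"turn",(np.degrees(w)/8).round(2),"j6",s["joints"][5].round(2),"tcp",s["tcp_pos"].round(4),s["grip_width"].round(4))
E
python3 -c "
from h import *
pose((.4255,-.005,.08),59)"
```

```text
Traceback (most recent call last):
  File "h.py", line 40, in pose
    print("shift",(R.T@(np.array(target)-s["tcp_pos"])/.03).round(2),"turn",(np.degrees(w)/8).round(2),"j6",s["joints"][5].round(2),"tcp",s["tcp_pos"].round(4),s["grip_width"].round(4))
                                                                                                                                                                ^^^^^^^^^^^^^^^^^^^^^
AttributeError: 'float' object has no attribute 'round'
```

```bash
sed -i 's/s\["grip_width"\].round(4)/round(s["grip_width"],4)/' h.py; python3 -c "
from h import *
pose((.4255,-.005,.08),59)"
```

```text
shift [0.54 1.61 1.59] turn [ 0.29 -0.08 -2.06] j6 0.34 tcp [ 0.4    -0.0513  0.1256] 0.0854
```

Call:
{"method": "carry_out", "body": {
  "moves": [
    {"tx": 0.27, "ty": 0.8, "tz": 0, "wx": 0, "wy": 0, "wz": 0},
    {"tx": 0.27, "ty": 0.81, "tz": 0, "wx": 0, "wy": 0, "wz": 0},
    {"tx": 0, "ty": 0, "tz": 0, "wx": 0.15, "wy": -0.04, "wz": -1},
    {"tx": 0, "ty": 0, "tz": 0, "wx": 0.14, "wy": -0.04, "wz": -1},
    {"tx": 0, "ty": 0, "tz": 0, "wx": 0, "wy": 0, "wz": -0.06}
  ]
}}

```text
t: 10.75
tcp_pos: [0.425, -0.0065, 0.1276]
orientation: [-0.844, -3.026, 0.0]
force: [0.0, -0.1, 0.2]
grip_width: 0.0856
finger_force: 0.0
```

```bash
python3 look.py w6 .4245 -.0052 .015;  python3 -c "
from h import *
pose((.4255,-.005,.024),59)"
```

```text
[278.35744177 209.16425814] 6141 (array([ 0.4262, -0.0068]), array([ 0.4229, -0.005 ]), np.float64(-31.0), np.float64(0.1059), array([ 47., 106.])) [ 0.42487182 -0.00677679  0.12754554]
at known (array([0.04, 0.04, 3.52]), None)
at seen (array([-0.04,  0.02,  3.52]), np.float64(-0.05))
shift [0.01 0.06 3.45] turn [ 0.   -0.   -0.05] j6 0.22 tcp [ 0.4249 -0.0068  0.1275] 0.0854
```

Call:
{"method": "carry_out", "body": {
  "moves": [
    {"tx": 0, "ty": 0.04, "tz": 1, "wx": 0, "wy": 0, "wz": 0},
    {"tx": 0, "ty": 0, "tz": 1, "wx": 0, "wy": 0, "wz": 0},
    {"tx": 0, "ty": 0, "tz": 0.8, "wx": 0, "wy": 0, "wz": 0},
    {"tx": 0, "ty": 0, "tz": 0.5, "wx": 0, "wy": 0, "wz": 0},
    {"tx": 0, "ty": 0, "tz": 0.15, "wx": 0, "wy": 0, "wz": 0}
  ]
}}

```text
t: 11.3
tcp_pos: [0.4241, -0.0062, 0.0222]
orientation: [-0.856, -3.02, -0.001]
force: [-1.1, 0.0, 0.1]
grip_width: 0.0851
finger_force: 0.0
```

Call:
{"method": "carry_out", "body": {
  "moves": [
    {"tx": 0, "ty": 0, "tz": 0, "wx": 0, "wy": 0, "wz": 0},
    {"tx": 0, "ty": 0, "tz": 0, "wx": 0, "wy": 0, "wz": 0},
    {"tx": 0, "ty": 0, "tz": 0, "wx": 0, "wy": 0, "wz": 0},
    {"tx": 0, "ty": 0, "tz": 0, "wx": 0, "wy": 0, "wz": 0},
    {"tx": 0, "ty": 0, "tz": 0, "wx": 0, "wy": 0, "wz": 0}
  ],
  "fingers": -1
}}

```text
t: 11.8
tcp_pos: [0.4258, -0.0068, 0.0247]
orientation: [0.852, 3.023, 0.001]
force: [0.5, 0.3, 3.9]
grip_width: 0.0166
finger_force: 59.5
```

Call:
{"method": "carry_out", "body": {
  "moves": [
    {"tx": 0, "ty": 0, "tz": 0, "wx": 0, "wy": 0, "wz": 0},
    {"tx": 0, "ty": 0, "tz": 0, "wx": 0, "wy": 0, "wz": 0},
    {"tx": 0, "ty": 0, "tz": 0, "wx": 0, "wy": 0, "wz": 0}
  ]
}}

```text
t: 12.1
tcp_pos: [0.4259, -0.0068, 0.0247]
orientation: [0.852, 3.023, 0.001]
force: [0.2, -0.8, 5.5]
grip_width: 0.0166
finger_force: 59.7
```

Call:
{"method": "carry_out", "body": {
  "moves": [
    {"tx": 0, "ty": 0, "tz": -0.4, "wx": 0, "wy": 0, "wz": 0},
    {"tx": 0, "ty": 0, "tz": -0.8, "wx": 0, "wy": 0, "wz": 0},
    {"tx": 0, "ty": 0, "tz": -0.8, "wx": 0, "wy": 0, "wz": 0},
    {"tx": 0, "ty": 0, "tz": -0.8, "wx": 0, "wy": 0, "wz": 0},
    {"tx": 0, "ty": 0, "tz": -0.4, "wx": 0, "wy": 0, "wz": 0}
  ]
}}

```text
t: 12.6
tcp_pos: [0.426, -0.0069, 0.1224]
orientation: [0.851, 3.022, 0.0]
force: [0.4, 0.0, -1.0]
grip_width: 0.0166
finger_force: 58.9
```

```bash
python3 -c "
from h import *
pose((.639,.2338,.028),59)"
```

```text
shift [-1.86 10.55  3.16] turn [ 0.01  0.01 -0.06] j6 0.22 tcp [ 0.426  -0.0069  0.1224] 0.0166
```

Call:
{"method": "carry_out", "body": {
  "moves": [
    {"tx": -0.1, "ty": 0.6, "tz": 0, "wx": 0, "wy": 0, "wz": 0},
    {"tx": -0.16, "ty": 0.9, "tz": 0, "wx": 0, "wy": 0, "wz": 0},
    {"tx": -0.16, "ty": 0.9, "tz": 0, "wx": 0, "wy": 0, "wz": 0},
    {"tx": -0.16, "ty": 0.9, "tz": 0, "wx": 0, "wy": 0, "wz": 0},
    {"tx": -0.16, "ty": 0.9, "tz": 0, "wx": 0, "wy": 0, "wz": 0}
  ]
}}

```text
t: 13.1
tcp_pos: [0.5103, 0.0902, 0.1196]
orientation: [-0.851, -3.023, -0.0]
force: [0.5, -0.9, -0.6]
grip_width: 0.0164
finger_force: 59.0
```

Call:
{"method": "carry_out", "body": {
  "moves": [
    {"tx": -0.16, "ty": 0.9, "tz": 0, "wx": 0, "wy": 0, "wz": 0},
    {"tx": -0.16, "ty": 0.9, "tz": 0, "wx": 0, "wy": 0, "wz": 0},
    {"tx": -0.16, "ty": 0.9, "tz": 0, "wx": 0, "wy": 0, "wz": 0},
    {"tx": -0.16, "ty": 0.9, "tz": 0, "wx": 0, "wy": 0, "wz": 0},
    {"tx": -0.16, "ty": 0.9, "tz": 0, "wx": 0, "wy": 0, "wz": 0}
  ]
}}

```text
t: 13.6
tcp_pos: [0.6012, 0.1927, 0.1194]
orientation: [-0.851, -3.023, 0.0]
force: [0.5, 0.7, 0.6]
grip_width: 0.0163
finger_force: 58.9
```

Call:
{"method": "carry_out", "body": {
  "moves": [
    {"tx": -0.16, "ty": 0.9, "tz": 0, "wx": 0, "wy": 0, "wz": 0},
    {"tx": -0.16, "ty": 0.9, "tz": 0, "wx": 0, "wy": 0, "wz": 0},
    {"tx": 0, "ty": 0, "tz": 0, "wx": 0, "wy": 0, "wz": 0},
    {"tx": 0, "ty": 0, "tz": 0, "wx": 0, "wy": 0, "wz": 0}
  ]
}}

```text
t: 14.0
tcp_pos: [0.6368, 0.2331, 0.119]
orientation: [-0.85, -3.022, 0.001]
force: [0.3, -0.7, -1.7]
grip_width: 0.0169
finger_force: 59.0
```

```bash
python3 - <<'E'
from h import *
pose((.639,.2338,.030),59)
img=optics.snapshot("wrist"); cv2.imwrite("pics/w7.png",img[:,:,::-1])
a=np.linspace(0,6.28,60); P=np.c_[.6393+.076*np.cos(a),.2338+.076*np.sin(a),a*0+.045]
v=img.copy()
for x,y in proj(cam("wrist"),P): cv2.circle(v,(int(x),int(y)),2,(255,0,0),-1)
cv2.imwrite("pics/w7.png",v[:,:,::-1])
E
```

```text
shift [-0.05  0.06  2.97] turn [-0.01 -0.01 -0.05] j6 0.71 tcp [0.6368 0.2331 0.119 ] 0.0169
```

View pics/w7.png

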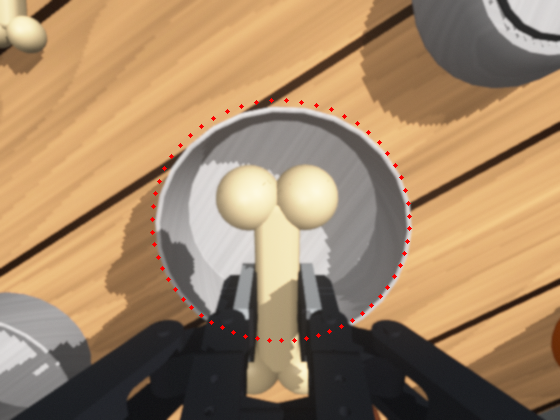

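The medium bone is over the medium bowl. The seen rim (top at (283,108)) lies about 3 mm towards the tool's -x from my estimate, so I'll correct by about half of that and lower. Contact is expected at TCP z around 0.0287.

Call:
{"method": "carry_out", "body": {
  "moves": [
    {"tx": -0.1, "ty": 0.05, "tz": 0.8, "wx": 0, "wy": 0, "wz": 0},
    {"tx": 0, "ty": 0, "tz": 0.8, "wx": 0, "wy": 0, "wz": 0},
    {"tx": 0, "ty": 0, "tz": 0.7, "wx": 0, "wy": 0, "wz": 0},
    {"tx": 0, "ty": 0, "tz": 0.4, "wx": 0, "wy": 0, "wz": 0},
    {"tx": 0, "ty": 0, "tz": 0.15, "wx": 0, "wy": 0, "wz": 0}
  ]
}}

```text
t: 14.55
tcp_pos: [0.6395, 0.232, 0.0332]
orientation: [-0.852, -3.022, 0.001]
force: [-0.3, -0.2, -1.5]
grip_width: 0.0165
finger_force: 59.0
```

Call:
{"method": "carry_out", "body": {
  "moves": [
    {"tx": 0, "ty": 0, "tz": 0.05, "wx": 0, "wy": 0, "wz": 0},
    {"tx": 0, "ty": 0, "tz": 0, "wx": 0, "wy": 0, "wz": 0},
    {"tx": 0, "ty": 0, "tz": 0, "wx": 0, "wy": 0, "wz": 0}
  ]
}}

```text
t: 14.85
tcp_pos: [0.6413, 0.2327, 0.0343]
orientation: [0.851, 3.023, 0.002]
force: [0.1, 0.5, -0.6]
grip_width: 0.0163
finger_force: 59.0
```

Call:
{"method": "carry_out", "body": {
  "moves": [
    {"tx": 0, "ty": 0, "tz": 0.04, "wx": 0, "wy": 0, "wz": 0},
    {"tx": 0, "ty": 0, "tz": 0, "wx": 0, "wy": 0, "wz": 0}
  ]
}}

```text
t: 15.05
tcp_pos: [0.6408, 0.2327, 0.0321]
orientation: [0.851, 3.024, 0.001]
force: [-0.3, -0.1, 0.4]
grip_width: 0.0166
finger_force: 59.0
```

Call:
{"method": "carry_out", "body": {
  "moves": [
    {"tx": 0, "ty": 0, "tz": 0.05, "wx": 0, "wy": 0, "wz": 0},
    {"tx": 0, "ty": 0, "tz": 0, "wx": 0, "wy": 0, "wz": 0}
  ]
}}

```text
t: 15.25
tcp_pos: [0.6405, 0.2326, 0.0301]
orientation: [-0.851, -3.023, -0.0]
force: [0.7, -0.4, -0.9]
grip_width: 0.0166
finger_force: 59.0
```

Call:
{"method": "carry_out", "body": {
  "moves": [
    {"tx": 0, "ty": 0, "tz": 0.04, "wx": 0, "wy": 0, "wz": 0},
    {"tx": 0, "ty": 0, "tz": 0, "wx": 0, "wy": 0, "wz": 0}
  ]
}}

```text
t: 15.45
tcp_pos: [0.6406, 0.2326, 0.029]
orientation: [-0.852, -3.024, -0.001]
force: [-0.2, 0.8, -0.4]
grip_width: 0.0166
finger_force: 59.1
```

Call:
{"method": "carry_out", "body": {
  "moves": [
    {"tx": 0, "ty": 0, "tz": 0.03, "wx": 0, "wy": 0, "wz": 0},
    {"tx": 0, "ty": 0, "tz": 0, "wx": 0, "wy": 0, "wz": 0}
  ]
}}

```text
t: 15.65
tcp_pos: [0.6407, 0.2327, 0.0288]
orientation: [0.852, 3.024, 0.001]
force: [-2.8, 0.1, 5.2]
grip_width: 0.0164
finger_force: 59.7
```

Call:
{"method": "carry_out", "body": {
  "moves": [
    {"tx": 0, "ty": 0, "tz": 0, "wx": 0, "wy": 0, "wz": 0},
    {"tx": 0, "ty": 0, "tz": 0, "wx": 0, "wy": 0, "wz": 0},
    {"tx": 0, "ty": 0, "tz": 0, "wx": 0, "wy": 0, "wz": 0},
    {"tx": 0, "ty": 0, "tz": 0, "wx": 0, "wy": 0, "wz": 0}
  ],
  "fingers": 0.1
}}

```text
t: 16.05
tcp_pos: [0.6406, 0.2326, 0.0281]
orientation: [-0.852, -3.024, -0.0]
force: [-0.3, -0.5, -0.4]
grip_width: 0.0468
finger_force: 0.0
```

Call:
{"method": "carry_out", "body": {
  "moves": [
    {"tx": 0, "ty": 0, "tz": -0.3, "wx": 0, "wy": 0, "wz": 0},
    {"tx": 0, "ty": 0, "tz": -0.7, "wx": 0, "wy": 0, "wz": 0},
    {"tx": 0, "ty": 0, "tz": -1, "wx": 0, "wy": 0, "wz": 0},
    {"tx": 0, "ty": 0, "tz": -1, "wx": 0, "wy": 0, "wz": 0},
    {"tx": 0, "ty": 0, "tz": -0.7, "wx": 0, "wy": 0, "wz": 0}
  ]
}}

```text
t: 16.55
tcp_pos: [0.6414, 0.2327, 0.1425]
orientation: [0.851, 3.022, 0.002]
force: [0.1, 0.1, -0.2]
grip_width: 0.0473
finger_force: 0.0
```

```bash
python3 - <<'E'
from h import *
img=optics.snapshot("wrist"); cv2.imwrite("pics/w8.png",img[:,:,::-1])
pose((.4368,.18,.12),48.2)
E
```

```text
shift [ 4.94 -5.09  0.82] turn [0.04 0.03 1.29] j6 0.71 tcp [0.6427 0.2329 0.1461] 0.0471
```

View pics/w8.png

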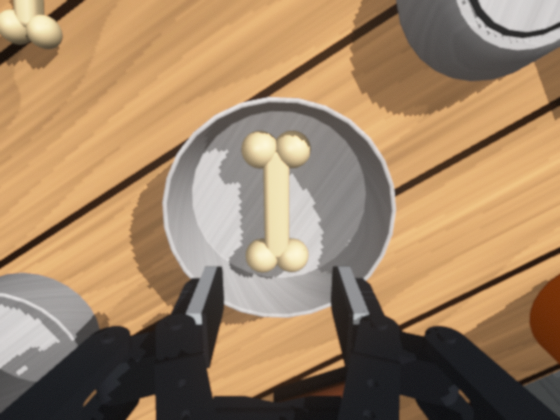

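The medium bone lies flat and centred, with knuckles at (276,150) and (277,256) and the rim centred near (279,207). On to the small bone.

Call:
{"method": "carry_out", "body": {
  "moves": [
    {"tx": 0.6, "ty": -0.6, "tz": 0, "wx": 0, "wy": 0, "wz": 0},
    {"tx": 0.9, "ty": -0.95, "tz": 0, "wx": 0, "wy": 0, "wz": 0},
    {"tx": 0.9, "ty": -0.95, "tz": 0, "wx": 0, "wy": 0, "wz": 0},
    {"tx": 0.9, "ty": -0.95, "tz": 0.2, "wx": 0, "wy": 0, "wz": 0},
    {"tx": 0.9, "ty": -0.95, "tz": 0.2, "wx": 0, "wy": 0, "wz": 0}
  ]
}}

```text
t: 17.1
tcp_pos: [0.463, 0.1854, 0.1273]
orientation: [0.851, 3.023, 0.001]
force: [-0.6, -0.4, 0.1]
grip_width: 0.047
finger_force: 0.0
```

Call:
{"method": "carry_out", "body": {
  "moves": [
    {"tx": 0.74, "ty": -0.69, "tz": 0.2, "wx": 0, "wy": 0, "wz": 0},
    {"tx": 0, "ty": 0, "tz": 0, "wx": 0, "wy": 0, "wz": 0.9},
    {"tx": 0, "ty": 0, "tz": 0, "wx": 0, "wy": 0, "wz": 0.4},
    {"tx": 0, "ty": 0, "tz": 0, "wx": 0, "wy": 0, "wz": 0},
    {"tx": 0, "ty": 0, "tz": 0, "wx": 0, "wy": 0, "wz": 0}
  ]
}}

```text
t: 17.6
tcp_pos: [0.4347, 0.1797, 0.1215]
orientation: [1.119, 2.935, 0.001]
force: [0.4, -0.6, 0.1]
grip_width: 0.0474
finger_force: 0.0
```

```bash
python3 look.py w9 .4368 .18 .012;  python3 -c "
from h import *
pose((.4368,.18,.024),48.2)"
```

```text
[278.96451501 214.06050064] 3596 (array([0.4381, 0.1779]), array([0.4366, 0.1792]), np.float64(-41.1), np.float64(0.0779), array([37., 78.])) [0.43472032 0.17968591 0.12142394]
at known (array([-0.05,  0.05,  3.31]), None)
at seen (array([-0.12,  0.03,  3.31]), np.float64(-0.08))
shift [-0.05  0.05  3.25] turn [ 0. -0.  0.] j6 0.84 tcp [0.4347 0.1797 0.1214] 0.0472
```

View pics/w9.png

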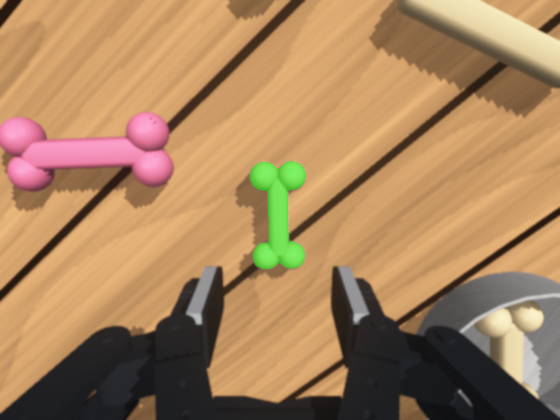

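Small bone at (277,215), 78 mm long and aligned. The pink decoy (90,150) and the stick are clear. I'll descend and grasp.

Call:
{"method": "carry_out", "body": {
  "moves": [
    {"tx": -0.08, "ty": 0.04, "tz": 1, "wx": 0, "wy": 0, "wz": -0.05},
    {"tx": 0, "ty": 0, "tz": 1, "wx": 0, "wy": 0, "wz": 0},
    {"tx": 0, "ty": 0, "tz": 0.8, "wx": 0, "wy": 0, "wz": 0},
    {"tx": 0, "ty": 0, "tz": 0.4, "wx": 0, "wy": 0, "wz": 0},
    {"tx": 0, "ty": 0, "tz": 0.15, "wx": 0, "wy": 0, "wz": 0}
  ]
}}

```text
t: 18.15
tcp_pos: [0.4364, 0.1789, 0.0197]
orientation: [-1.11, -2.937, 0.001]
force: [0.7, 0.5, 0.8]
grip_width: 0.0469
finger_force: 0.0
```

Call:
{"method": "carry_out", "body": {
  "moves": [
    {"tx": 0, "ty": 0, "tz": 0, "wx": 0, "wy": 0, "wz": 0},
    {"tx": 0, "ty": 0, "tz": 0, "wx": 0, "wy": 0, "wz": 0},
    {"tx": 0, "ty": 0, "tz": 0, "wx": 0, "wy": 0, "wz": 0},
    {"tx": 0, "ty": 0, "tz": 0, "wx": 0, "wy": 0, "wz": 0},
    {"tx": 0, "ty": 0, "tz": 0, "wx": 0, "wy": 0, "wz": 0}
  ],
  "fingers": -1
}}

```text
t: 18.65
tcp_pos: [0.4382, 0.1792, 0.0221]
orientation: [1.111, 2.937, 0.002]
force: [-0.6, -0.3, 7.1]
grip_width: 0.0122
finger_force: 61.4
```

Call:
{"method": "carry_out", "body": {
  "moves": [
    {"tx": 0, "ty": 0, "tz": 0, "wx": 0, "wy": 0, "wz": 0},
    {"tx": 0, "ty": 0, "tz": 0, "wx": 0, "wy": 0, "wz": 0}
  ]
}}

```text
t: 18.85
tcp_pos: [0.4382, 0.1792, 0.0221]
orientation: [1.111, 2.937, 0.002]
force: [-0.6, 0.6, 6.6]
grip_width: 0.0121
finger_force: 61.4
```

Call:
{"method": "carry_out", "body": {
  "moves": [
    {"tx": 0, "ty": 0, "tz": -0.4, "wx": 0, "wy": 0, "wz": 0},
    {"tx": 0, "ty": 0, "tz": -0.8, "wx": 0, "wy": 0, "wz": 0},
    {"tx": 0, "ty": 0, "tz": -0.8, "wx": 0, "wy": 0, "wz": 0},
    {"tx": 0, "ty": 0, "tz": -0.8, "wx": 0, "wy": 0, "wz": 0},
    {"tx": 0, "ty": 0, "tz": -0.4, "wx": 0, "wy": 0, "wz": 0}
  ]
}}

```text
t: 19.35
tcp_pos: [0.4381, 0.1791, 0.1196]
orientation: [1.111, 2.936, 0.003]
force: [0.2, 0.1, -0.7]
grip_width: 0.012
finger_force: 60.6
```

```bash
python3 -c "
from h import *
pose((.6324,-.0073,.03),48.2)"
```

```text
shift [-8.96 -0.38  3.  ] turn [0.02 0.01 0.04] j6 0.83 tcp [0.4381 0.1791 0.1196] 0.012
```

Call:
{"method": "carry_out", "body": {
  "moves": [
    {"tx": -0.6, "ty": -0.03, "tz": 0, "wx": 0, "wy": 0, "wz": 0},
    {"tx": -0.9, "ty": -0.04, "tz": 0, "wx": 0, "wy": 0, "wz": 0},
    {"tx": -0.9, "ty": -0.04, "tz": 0, "wx": 0, "wy": 0, "wz": 0},
    {"tx": -0.9, "ty": -0.04, "tz": 0, "wx": 0, "wy": 0, "wz": 0},
    {"tx": -0.9, "ty": -0.04, "tz": 0, "wx": 0, "wy": 0, "wz": 0}
  ]
}}

```text
t: 19.85
tcp_pos: [0.5283, 0.0905, 0.1165]
orientation: [-1.112, -2.938, -0.0]
force: [0.0, 0.1, 0.3]
grip_width: 0.0121
finger_force: 60.6
```

Call:
{"method": "carry_out", "body": {
  "moves": [
    {"tx": -0.9, "ty": -0.04, "tz": 0, "wx": 0, "wy": 0, "wz": 0},
    {"tx": -0.9, "ty": -0.04, "tz": 0, "wx": 0, "wy": 0, "wz": 0},
    {"tx": -0.9, "ty": -0.04, "tz": 0, "wx": 0, "wy": 0, "wz": 0},
    {"tx": -0.9, "ty": -0.04, "tz": 0, "wx": 0, "wy": 0, "wz": 0},
    {"tx": -0.9, "ty": -0.03, "tz": 0, "wx": 0, "wy": 0, "wz": 0}
  ]
}}

```text
t: 20.35
tcp_pos: [0.6256, -0.0032, 0.1163]
orientation: [-1.112, -2.937, -0.0]
force: [-0.2, 0.9, -0.5]
grip_width: 0.0119
finger_force: 60.6
```

Call:
{"method": "carry_out", "body": {
  "moves": [
    {"tx": -0.26, "ty": 0, "tz": 0, "wx": 0, "wy": 0, "wz": 0},
    {"tx": 0, "ty": 0, "tz": 0, "wx": 0, "wy": 0, "wz": 0},
    {"tx": 0, "ty": 0, "tz": 0, "wx": 0, "wy": 0, "wz": 0}
  ]
}}

```text
t: 20.65
tcp_pos: [0.6303, -0.0069, 0.1163]
orientation: [-1.111, -2.937, -0.0]
force: [-0.1, 0.7, -1.0]
grip_width: 0.0121
finger_force: 60.6
```

```bash
python3 - <<'E'
from h import *
pose((.6324,-.0073,.030),48.2)
img=optics.snapshot("wrist")
a=np.linspace(0,6.28,60); P=np.c_[.6324+.062*np.cos(a),-.0073+.062*np.sin(a),a*0+.04]
v=img.copy()
for x,y in proj(cam("wrist"),P): cv2.circle(v,(int(x),int(y)),1,(255,0,0),-1)
cv2.imwrite("pics/w10.png",v[:,:,::-1])
E
```

```text
shift [-0.07  0.04  2.88] turn [-0.   -0.01  0.04] j6 0.51 tcp [ 0.6303 -0.0069  0.1163] 0.0121
```

View pics/w10.png

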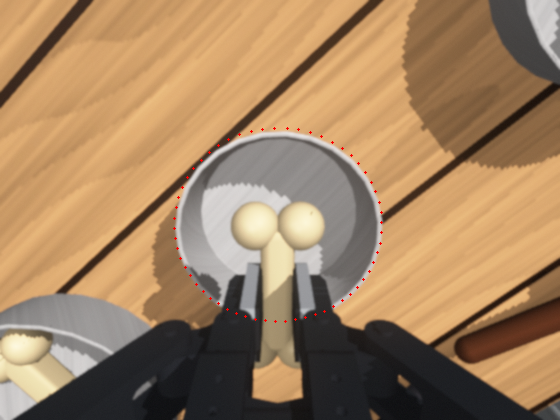

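The small bone is over the small bowl; the rim matches the estimate to about 2 mm. I'll lower it.

Call:
{"method": "carry_out", "body": {
  "moves": [
    {"tx": -0.09, "ty": 0.04, "tz": 0.8, "wx": 0, "wy": 0, "wz": 0},
    {"tx": 0, "ty": 0, "tz": 0.8, "wx": 0, "wy": 0, "wz": 0},
    {"tx": 0, "ty": 0, "tz": 0.7, "wx": 0, "wy": 0, "wz": 0},
    {"tx": 0, "ty": 0, "tz": 0.4, "wx": 0, "wy": 0, "wz": 0},
    {"tx": 0, "ty": 0, "tz": 0.15, "wx": 0, "wy": 0, "wz": 0}
  ]
}}

```text
t: 21.2
tcp_pos: [0.6326, -0.0075, 0.0299]
orientation: [-1.11, -2.937, -0.0]
force: [-0.2, 0.0, -0.0]
grip_width: 0.0125
finger_force: 60.6
```

Call:
{"method": "carry_out", "body": {
  "moves": [
    {"tx": 0, "ty": 0, "tz": 0.05, "wx": 0, "wy": 0, "wz": 0},
    {"tx": 0, "ty": 0, "tz": 0.05, "wx": 0, "wy": 0, "wz": 0},
    {"tx": 0, "ty": 0, "tz": 0, "wx": 0, "wy": 0, "wz": 0},
    {"tx": 0, "ty": 0, "tz": 0, "wx": 0, "wy": 0, "wz": 0}
  ]
}}

```text
t: 21.6
tcp_pos: [0.6343, -0.0085, 0.0289]
orientation: [1.112, 2.937, 0.001]
force: [-0.3, 0.8, -0.7]
grip_width: 0.0123
finger_force: 60.6
```

Call:
{"method": "carry_out", "body": {
  "moves": [
    {"tx": 0, "ty": 0, "tz": 0.04, "wx": 0, "wy": 0, "wz": 0},
    {"tx": 0, "ty": 0, "tz": 0, "wx": 0, "wy": 0, "wz": 0}
  ]
}}

```text
t: 21.8
tcp_pos: [0.6339, -0.0084, 0.0269]
orientation: [-1.112, -2.938, -0.001]
force: [-0.2, -0.4, 0.2]
grip_width: 0.012
finger_force: 60.6
```

Call:
{"method": "carry_out", "body": {
  "moves": [
    {"tx": 0, "ty": 0, "tz": 0.04, "wx": 0, "wy": 0, "wz": 0},
    {"tx": 0, "ty": 0, "tz": 0, "wx": 0, "wy": 0, "wz": 0}
  ]
}}

```text
t: 22.0
tcp_pos: [0.634, -0.0085, 0.0262]
orientation: [1.112, 2.938, 0.0]
force: [-1.7, 0.1, 3.3]
grip_width: 0.0122
finger_force: 61.2
```

Contact (3.3 N). I'll open to about 36 mm, lift straight up, and retreat.

Call:
{"method": "carry_out", "body": {
  "moves": [
    {"tx": 0, "ty": 0, "tz": 0, "wx": 0, "wy": 0, "wz": 0},
    {"tx": 0, "ty": 0, "tz": 0, "wx": 0, "wy": 0, "wz": 0},
    {"tx": 0, "ty": 0, "tz": 0, "wx": 0, "wy": 0, "wz": 0},
    {"tx": 0, "ty": 0, "tz": 0, "wx": 0, "wy": 0, "wz": 0}
  ],
  "fingers": -0.15
}}

```text
t: 22.4
tcp_pos: [0.6337, -0.0084, 0.0255]
orientation: [-1.112, -2.938, -0.0]
force: [0.6, 0.3, -0.5]
grip_width: 0.0361
finger_force: 0.0
```

Call:
{"method": "carry_out", "body": {
  "moves": [
    {"tx": 0, "ty": 0, "tz": -0.3, "wx": 0, "wy": 0, "wz": 0},
    {"tx": 0, "ty": 0, "tz": -0.7, "wx": 0, "wy": 0, "wz": 0},
    {"tx": 0, "ty": 0, "tz": -1, "wx": 0, "wy": 0, "wz": 0},
    {"tx": 0, "ty": 0, "tz": -1, "wx": 0, "wy": 0, "wz": 0},
    {"tx": 0, "ty": 0, "tz": -0.7, "wx": 0, "wy": 0, "wz": 0}
  ]
}}

```text
t: 22.9
tcp_pos: [0.6346, -0.0086, 0.1399]
orientation: [1.111, 2.936, 0.001]
force: [0.3, 0.4, -0.0]
grip_width: 0.0364
finger_force: 0.0
```

Call:
{"method": "carry_out", "body": {
  "moves": [
    {"tx": 0.5, "ty": -0.5, "tz": -0.8, "wx": 0, "wy": 0, "wz": 0},
    {"tx": 0.7, "ty": -0.7, "tz": -0.8, "wx": 0, "wy": 0, "wz": 0},
    {"tx": 0.7, "ty": -0.7, "tz": -0.8, "wx": 0, "wy": 0, "wz": 0},
    {"tx": 0.7, "ty": -0.7, "tz": -0.6, "wx": 0, "wy": 0, "wz": 0},
    {"tx": 0.5, "ty": -0.5, "tz": 0, "wx": 0, "wy": 0, "wz": 0}
  ]
}}

```text
t: 23.4
tcp_pos: [0.5023, -0.0169, 0.2305]
orientation: [1.11, 2.934, 0.001]
force: [-0.2, -0.3, -0.3]
grip_width: 0.0362
finger_force: 0.0
```

Call:
{"method": "carry_out", "body": {
  "moves": [
    {"tx": 0, "ty": 0, "tz": 0, "wx": 0, "wy": 0, "wz": 0},
    {"tx": 0, "ty": 0, "tz": 0, "wx": 0, "wy": 0, "wz": 0},
    {"tx": 0, "ty": 0, "tz": 0, "wx": 0, "wy": 0, "wz": 0}
  ]
}}

```text
t: 23.7
tcp_pos: [0.503, -0.0166, 0.2267]
orientation: [-1.112, -2.938, -0.001]
force: [-0.4, 0.4, 0.2]
grip_width: 0.0364
finger_force: 0.0
```

```bash
python3 - <<'E'
from h import *
a=optics.snapshot("top")[110:270,120:440]; b=optics.snapshot("scene")[150:420,50:510]
cv2.imwrite("pics/end.png",np.vstack([cv2.resize(a,(560,280)),cv2.resize(b,(560,319))])[:,:,::-1])
E
```

```text
(no output)
```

View pics/end.png

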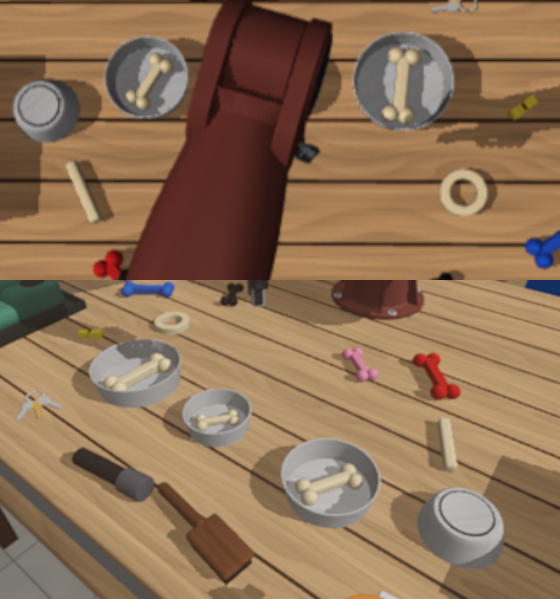

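The final views show all three bones flat near the middle of their bowls: large at (137,373), small at (217,420) and medium at (330,483) in the lower half. The other items are undisturbed.

```bash
python3 -c "
from cell import finish_job
print(finish_job())"
```

```text
the job is handed in; nothing more can be done
None
```

The three bones lie flat near the middle of their matching bowls, set down gently in order (large, medium, small), with everything else left alone; I handed the job in after about 24 s of the 88 s allowed.

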